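# Close the leak-test pot: clamp the cover down crosswise in two passes

## Task

Close the leak-test pot: set the round cover on its rubber seal between the four open clamps, then tighten the four black wing knobs clockwise in crisscross order (opposite pair first, then the other pair) in two passes. In the first pass turn every knob only about half of its travel (some 55 degrees); in the second pass, crisscross again, turn each one fully home to its stop, so that the seal is squeezed evenly. Leave the tools lying around the pot where they are.

Things in the scene. Friction and masses are not known exactly. Their poses are not given: they have to be found in the camera images.
- pot: Blue cast pot, fixed to the bench. Origin: centre of its underside, z up. Body radius 66 mm, rim 60 mm high, mouth radius 52 mm. Upright clamp screws on four lugs, 88 mm from the pot's axis, on its +x (a), +y (b), -x (c) and -y (d) side: a is opposite c, b opposite d. A gauge and a hose nipple stick out between the lugs, below the rim. A steel cap, the part under test, lies inside and stays there.
- pot_seal (a point): Centre of the top of the black sponge rubber seal ring (radius 53 to 63 mm) on the pot's rim, 68 mm above the pot's underside, on its axis; axes as the pot's. It gives about 0.6 mm under the cover's weight and about 4 mm when clamped (about 10 N at each clamp).
- cover: Loose round aluminium cover, 132 mm in diameter, 0.6 kg. Origin: centre of its underside, z up. Below the disc (8 to 18 mm above the origin) a spigot of 98 mm diameter, 8 mm high, enters the 104 mm mouth. Seated on the seal its origin is 59 to 60 mm above the pot's; clamped about 56 mm. Any turn about z is right. The disc passes the open clamps with 4 mm to spare all round.
- cover_handle (a point): Centre of the straight bar handle on the cover, 41.5 mm above the cover's origin on its axis. The bar lies along the cover's x, 56 mm long, 12 mm wide, 13 mm high; its underside is 17 mm above the disc. x, y, z axes are those of the cover.
- knob_a (a joint): Angle of the clamp knob on the pot's +x side, rad: 0 = open, grows clockwise seen from above (tightening), 1.9 = stop. It sinks 2.6 mm per rad, has 0.1 N m friction and stays where left. Under it a steel half-moon dog of 34 mm radius turns with it: near 0 its flat faces the cover and lets it pass; from about 0.4 on it lies over the cover's edge, from about 0.65 it presses it down.
- knob_a_grip (a point): Centre of that black wing knob's bar, 120 mm above the bench when open. The bar lies along this point's y axis (z up; at joint 0 square to the line to the pot's axis), 54 mm long, 12 mm wide, 26 mm high (13 mm above and below this point), with a white dot on its +y end. It stands on a 12 mm neck; 27 mm below this point begins a collar of 27 mm diameter; the dog's top is 33 mm below this point.
- knob_b (a joint): Angle of the clamp knob on the pot's +y side, rad: 0 = open, grows clockwise seen from above (tightening), 1.9 = stop. It sinks 2.6 mm per rad, has 0.1 N m friction and stays where left. Under it a steel half-moon dog of 34 mm radius turns with it: near 0 its flat faces the cover and lets it pass; from about 0.4 on it lies over the cover's edge, from about 0.65 it presses it down.
- knob_b_grip (a point): Centre of that black wing knob's bar, 120 mm above the bench when open. The bar lies along this point's y axis (z up; at joint 0 square to the line to the pot's axis), 54 mm long, 12 mm wide, 26 mm high (13 mm above and below this point), with a white dot on its +y end. It stands on a 12 mm neck; 27 mm below this point begins a collar of 27 mm diameter; the dog's top is 33 mm below this point.
- knob_c (a joint): Angle of the clamp knob on the pot's -x side, rad: 0 = open, grows clockwise seen from above (tightening), 1.9 = stop. It sinks 2.6 mm per rad, has 0.1 N m friction and stays where left. Under it a steel half-moon dog of 34 mm radius turns with it: near 0 its flat faces the cover and lets it pass; from about 0.4 on it lies over the cover's edge, from about 0.65 it presses it down.
- knob_c_grip (a point): Centre of that black wing knob's bar, 120 mm above the bench when open. The bar lies along this point's y axis (z up; at joint 0 square to the line to the pot's axis), 54 mm long, 12 mm wide, 26 mm high (13 mm above and below this point), with a white dot on its +y end. It stands on a 12 mm neck; 27 mm below this point begins a collar of 27 mm diameter; the dog's top is 33 mm below this point.
- knob_d (a joint): Angle of the clamp knob on the pot's -y side, rad: 0 = open, grows clockwise seen from above (tightening), 1.9 = stop. It sinks 2.6 mm per rad, has 0.1 N m friction and stays where left. Under it a steel half-moon dog of 34 mm radius turns with it: near 0 its flat faces the cover and lets it pass; from about 0.4 on it lies over the cover's edge, from about 0.65 it presses it down.
- knob_d_grip (a point): Centre of that black wing knob's bar, 120 mm above the bench when open. The bar lies along this point's y axis (z up; at joint 0 square to the line to the pot's axis), 54 mm long, 12 mm wide, 26 mm high (13 mm above and below this point), with a white dot on its +y end. It stands on a 12 mm neck; 27 mm below this point begins a collar of 27 mm diameter; the dog's top is 33 mm below this point.
- micrometer: Micrometer lying on the bench in front of the pot, 38x106x14 mm; leave alone. Origin: centre of its underside.
- setup_block: Ground steel block with holes standing on its long edge behind the work, 25x75x50 mm; leave alone. Origin: centre of its underside.
- t_wrench: T-handle wrench with a teal shank lying in front of the pot, near the bench's edge, 64x207x14 mm; leave alone. Origin: centre of its underside.

How it is judged:
By the outcome, as a careful person would: the job done as asked, in the order asked, and still so for the second after the job is handed in, with the robot touching nothing.
It also fails if it takes over 72 s, if anything falls off the work surface, if the arm or the gripper's body presses on something with over 40 N, if the wrist force passes 120 N, or if a joint passes its speed limit or range.

## Robot

A 6-joint arm with a two-finger parallel gripper is mounted at the origin on a cart in front of the work surface, level with it; the furniture and walls round the work are solid. World frame = base frame: x ahead of the robot, y to its left, z up, the work surface at z = 0. Lengths are in m, angles in rad, forces in N, time in s.
With the tool pointing down it reaches from about 0.35 to 0.725 m from the base axis. Payload 4.3 kg.
Tool frame: the origin (TCP) lies at the very end of the fingers, on their centre line; the grasp point (between the pads) lies 19 mm behind it; z points along the fingers, y is the line along which they close (so a half turn about z gives the same grasp; the last joint's range is limited). The gripper opens to 85 mm and grips with 20 to 120 N. Pads are 22 mm wide; open, the fingers measure 114 mm over their backs; the gripper's body (76 mm by 85 mm) begins 54 mm behind the grasp point. The pads swing forward as they close: fully open they stand 13 mm farther back than shut.
Start: joints at [-1.412, 0.377, 0.081, 1.274, 0, 1.46], TCP at [0.153, -0.554, 0.231] pointing down, gripper open.
Joint ranges: [-2.72, 2.72], [-0.84, 1.66], [-1.02, 1.22], [-1.77, 2.12], [-1.37, 1.28], [-3.14, 3.14]. Speed limits (rad/s): [2.57, 2.57, 3.14, 3.14, 3.14, 3.14].

## Interface

Orientations are given as a 3x3 rotation matrix whose columns are the frame's x, y, z axes.
In Python, from station import reach, move_straight, move_j, gripper_open, clamp, wait, solve_ik, get_state, snapshot, Unreachable, hand_in gives the robot as it stands. The module is installed in compiled form; this text tells all that it offers. Calls block until the motion is done:
- reach(position, orientation): joint-space move of the TCP to a pose.
- move_straight(position, frame=None, rate=0.15, max_force=None): straight line of the TCP; frame=None keeps the orientation; rate is the mean speed in m/s. With max_force (N) it stops when the force on the tool has changed by that much, and returns True; else False.
- move_j(angles): joint-space move.
- gripper_open() and clamp(effort=None): open the fingers fully, or close them until they stop; effort is the grip in N (None keeps the last).
- wait(seconds).
- solve_ik(position, orientation): joint angles nearest the present ones, or None.
- get_state(): the state.
- snapshot(name): name is "scene" or "top" or "wrist"; returns a dict with "frame" (480x640x3 uint8, red, green, blue), "mtx" (3x3 intrinsics, pixels), "world_from_camera" (4x4, takes a point from camera to world coordinates); the wrist camera has in their place "hand_eye" (4x4, takes a point from camera to tool coordinates, whose origin is the TCP and whose axes are the flange's). Camera axes: x right, y down, z forward; pixel columns grow to the right and rows downward; lengths in m; the calibration is good to about 2 mm. A picture is of the moment at which its call begins: read the wrist's pose just before it. There is no depth.
A pose or a line that the arm cannot do raises Unreachable and nothing moves.
- hand_in(): hands the job in; it is judged then, once.
The state is a dict: "clock": time; "joint_pos": joint angles; "qd": joint speeds; "joint_torque": joint torques, N m; "eef_pos": TCP position; "tool_rot": TCP orientation; "wrist_force": force on the tool from outside, world axes, zero at the start; "wrist_torque": the same for the moment, N m; "finger_gap": finger opening in m; "finger_force": force on a finger pad.
Only numpy, scipy, OpenCV 4.12 (cv2) and the standard library are available. Lean on these libraries where they do the work, as an engineer would, in place of code of your own. Each camera call takes 0.05 s, during which the arm holds its last target. There are 200 camera calls.

## Working session

There is one attempt and no reset: what is moved stays moved. The work goes in short steps, each a Python script; the robot and the scene stay as the last script left them, time stands still between calls to the robot, and variables do not carry over. Pictures are saved under pics/ and viewed, at most 10 in all, crops included, and the job is handed in when it is done.

```bash
mkdir -p pics; python3 - <<'E'
from station import *
import cv2, numpy as np
np.set_printoptions(precision=4,suppress=True)
for n in ("top","scene"):
    s=snapshot(n); cv2.imwrite(f"pics/{n}0.png",s["frame"][:,:,::-1]); print(n,s["mtx"],s["world_from_camera"])
s=snapshot("wrist");print(s["hand_eye"],s["mtx"])
st=get_state();print(st)
E
```

```text
top [[467.0756   0.     320.7966]
 [  0.     467.0756 245.2793]
 [  0.       0.       1.    ]] [[-0.0126 -0.9959  0.0895  0.4068]
 [-0.9999  0.0127 -0.      0.1825]
 [-0.0011 -0.0895 -0.996   0.973 ]
 [ 0.      0.      0.      1.    ]]
scene [[567.8922   0.     320.3295]
 [  0.     567.8922 241.4276]
 [  0.       0.       1.    ]] [[-0.6257 -0.5243  0.5777 -0.0075]
 [-0.78    0.4067 -0.4757  0.607 ]
 [ 0.0144 -0.7482 -0.6634  0.6791]
 [ 0.      0.      0.      1.    ]]
[[-0.0006 -0.9488 -0.3159  0.0802]
 [ 1.     -0.0007  0.0005 -0.0003]
 [-0.0007 -0.3159  0.9488 -0.1425]
 [ 0.      0.      0.      1.    ]] [[387.833    0.     318.7068]
 [  0.     387.833  233.1464]
 [  0.       0.       1.    ]]
{'clock': 0.15, 'joint_pos': array([-1.4123,  0.3779,  0.0799,  1.2744, -0.    ,  1.4605]), 'qd': array([-0.    , -0.0023,  0.0035,  0.0005,  0.0002, -0.0011]), 'joint_torque': array([  0.0009, -46.4034,  27.0171,   0.0139,  -0.0001,  -0.    ]), 'eef_pos': array([ 0.1526, -0.5539,  0.2306]), 'tool_rot': array([[ 0.9641,  0.2656, -0.0003],
       [ 0.2656, -0.9641,  0.0015],
       [ 0.0002, -0.0016, -1.    ]]), 'wrist_force': array([-0.0927, -0.7598, -0.1267]), 'wrist_torque': array([-0.0098,  0.0164,  0.0284]), 'finger_force': 0.0, 'finger_gap': 0.08507560722741812}
```

View pics/top0.png

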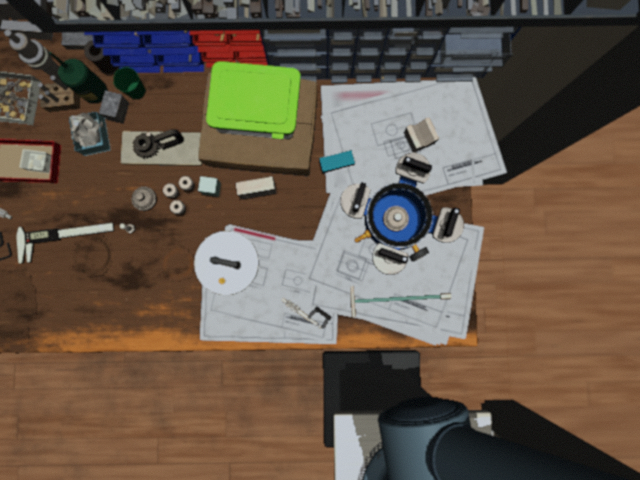

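View pics/scene0.png

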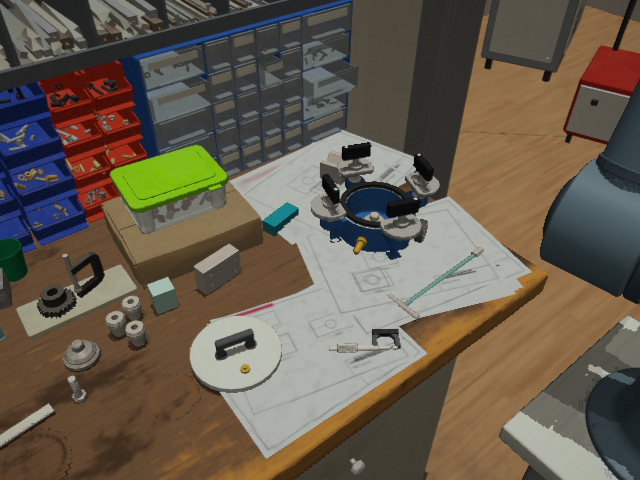

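```bash
cat > h.py <<'E'
from station import *
import cv2, numpy as np
np.set_printoptions(precision=4,suppress=True)
def ray(px,K,T,z):
    px=np.atleast_2d(np.array(px,float)); d=np.c_[px,np.ones(len(px))]@np.linalg.inv(K).T@T[:3,:3].T
    o=T[:3,3]; return o+d*((z-o[2])/d[:,2])[:,None]
def down(yaw): # tool x axis at yaw, z down
    c,s=np.cos(yaw),np.sin(yaw); return np.array([[c,s,0],[s,-c,0],[0,0,-1.]])
def wrist(name=None):
    st=get_state(); s=snapshot("wrist"); T=np.eye(4); T[:3,:3]=st["tool_rot"]; T[:3,3]=st["eef_pos"]
    if name: cv2.imwrite(f"pics/{name}.png",s["frame"][:,:,::-1])
    return s["frame"],s["mtx"],T@s["hand_eye"]
E
python3 - <<'E'
from h import *
s=snapshot("top");K,T=s["mtx"],s["world_from_camera"]
print("cover",ray([226,264],K,T,.018)); print("handle",ray([[212,262],[240,266]],K,T,.048))
print("knobs",ray([[414,163],[357,198],[390,254],[449,220]],K,T,.133)); print("pot",ray([398,214],K,T,.068))
h=cv2.cvtColor(s["frame"],cv2.COLOR_RGB2HSV)
print("others",ray([[318,317],[421,134],[355,300],[447,296]],K,T,.0))
for p,y in [([.36,.35,.2],0.7),([.46,.02,.3],0)]:
  for k in range(4): print(p,solve_ik(p,down(y+k*np.pi/2)))
E
```

```text
cover [[0.4567 0.3769 0.018 ]]
handle [[0.4594 0.3985 0.048 ]
 [0.4508 0.343  0.048 ]]
knobs [[ 0.6317  0.0096  0.133 ]
 [ 0.568   0.1154  0.133 ]
 [ 0.4649  0.0579  0.133 ]
 [ 0.5254 -0.0507  0.133 ]]
pot [[0.5477 0.0306 0.068 ]]
others [[ 0.3458  0.1901  0.    ]
 [ 0.7303 -0.0347  0.    ]
 [ 0.3797  0.1131  0.    ]
 [ 0.3855 -0.0775  0.    ]]
[0.36, 0.35, 0.2] [ 0.6449  0.2418 -0.1895  1.1395  0.      3.0865]
[0.36, 0.35, 0.2] [ 0.6449  0.2418 -0.1895  1.1395  0.      1.5157]
[0.36, 0.35, 0.2] [ 0.6449  0.2418 -0.1895  1.1395  0.     -0.0551]
[0.36, 0.35, 0.2] [ 0.6449  0.2418 -0.1895  1.1395  0.     -1.6259]
[0.46, 0.02, 0.3] [-0.0945  0.1324 -0.0664  1.3721  0.      3.0471]
[0.46, 0.02, 0.3] [-0.0945  0.1324 -0.0664  1.3721  0.      1.4763]
[0.46, 0.02, 0.3] [-0.0945  0.1324 -0.0664  1.3721  0.     -0.0945]
[0.46, 0.02, 0.3] [-0.0945  0.1324 -0.0664  1.3721  0.     -1.6653]
```

```bash
python3 - <<'E'
from h import *
reach([.53,.033,.27],down(-np.deg2rad(151))); wait(.2)
f,K,T=wrist("w_pot"); np.savez("w_pot.npz",f=f,K=K,T=T)
print(get_state()["clock"])
reach([.457,.374,.2],down(-np.deg2rad(99))); wait(.2)
f,K,T=wrist("w_cov"); np.savez("w_cov.npz",f=f,K=K,T=T)
st=get_state();print(st["clock"],st["joint_pos"],st["eef_pos"])
E
```

```text
2.9333
4.5167 [ 0.5767  0.418   0.0618  1.214  -0.0001 -0.8352] [0.4577 0.3732 0.2003]
```

View pics/w_pot.png

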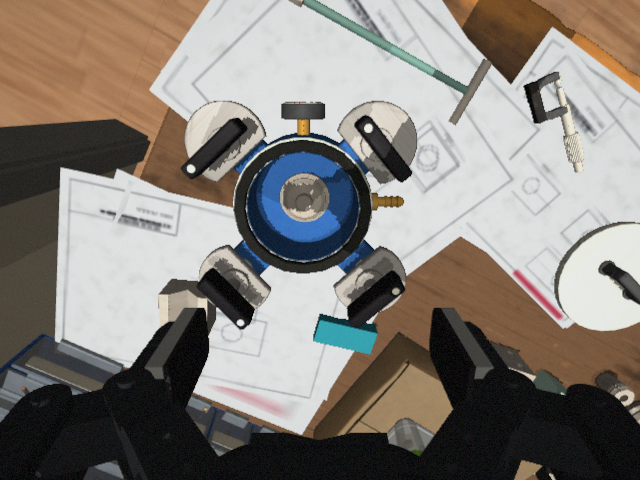

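View pics/w_cov.png

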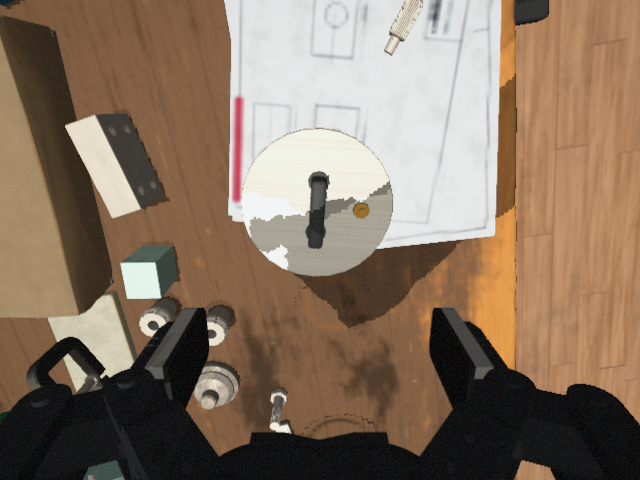

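```bash
python3 - <<'E'
from h import *
from scipy.optimize import least_squares
def circ(P):
    c,r=P.mean(0),.06
    s=least_squares(lambda q:np.hypot(P[:,0]-q[0],P[:,1]-q[1])-q[2],[*P.mean(0),.06],loss='soft_l1',f_scale=.0007)
    return s.x,np.std(s.fun)
# cover
d=np.load("w_cov.npz");f,K,T=d["f"],d["K"],d["T"]
g=cv2.cvtColor(f,cv2.COLOR_RGB2GRAY); e=cv2.Canny(g,50,120)
v,u=np.nonzero(e); P=ray(np.c_[u,v],K,T,.018)[:,:2]
c=ray([318,202],K,T,.018)[0,:2]
for w in (.004,.002):
    r=np.hypot(*(P-c).T); Q=P[abs(r-.066)<w]; s,er=circ(Q); c=s[:2]; print("cover",s,er,len(Q))
m=(g<70).astype(np.uint8); roi=np.zeros_like(m); roi[165:255,295:340]=1; m&=roi
v,u=np.nonzero(m); H=ray(np.c_[u,v],K,T,.048)[:,:2].astype(np.float32)
l=cv2.fitLine(H,cv2.DIST_L2,0,.001,.001).ravel(); print("handle dir",np.rad2deg(np.arctan2(l[1],l[0])),"mid",l[2:],len(u))
t=(H-l[2:])@l[:2]; n=(H-l[2:])@np.array([-l[1],l[0]]);print("ext",t.min(),t.max(),n.min(),n.max(), "mid", l[2:]+l[:2]*(t.min()+t.max())/2)
# pot
d=np.load("w_pot.npz");f,K,T=d["f"],d["K"],d["T"]; g=cv2.cvtColor(f,cv2.COLOR_RGB2GRAY)
D=[]
for p in [(190,170),(368,128),(242,323),(398,293)]:
    x,y=p; w=g[y-9:y+10,x-9:x+10]; n,L,S,C=cv2.connectedComponentsWithStats((w>120).astype(np.uint8))
    j=min(range(1,n),key=lambda j:np.hypot(*(C[j]-9))); print(p,S[j,4],C[j]); D.append(np.array([x-9,y-9])+C[j])
D=np.array(D);W=ray(D,K,T,.133)[:,:2];print("dots",W,"mean",W.mean(0),"opp mids",(W[0]+W[3])/2,(W[1]+W[2])/2); print("r",np.hypot(*(W-W.mean(0)).T))
# seal: dark ring outer/inner
e=cv2.Canny(g,50,120);v,u=np.nonzero(e);P=ray(np.c_[u,v],K,T,.068)[:,:2]
for R in (.063,.053):
    c=ray([303,202],K,T,.068)[0,:2]
    for w in (.004,.0025):
        r=np.hypot(*(P-c).T); Q=P[abs(r-R)<w]; s,er=circ(Q); c=s[:2]; print("seal",R,s,er,len(Q))
big=cv2.resize(f[90:340,170:430],None,fx=3,fy=2.4*1.0);cv2.imwrite("pics/zoom.png",cv2.resize(f[100:340,170:430,::-1],None,fx=2.5,fy=2.5))
E
```

```text
cover [0.4589 0.3747 0.0658] 0.0018150757911810258 657
cover [0.4591 0.3751 0.0656] 0.0007706404757253216 616
handle dir 76.2715 mid [0.4593 0.3775] 751
ext -0.037090305 0.024339333 -0.007780407 0.00685579 mid [0.4578 0.3713]
(190, 170) 61 [9.6066 7.2459]
(368, 128) 70 [9.0143 8.9286]
(242, 323) 42 [6.9286 8.1905]
(398, 293) 36 [6.1944 7.0556]
dots [[ 0.5409 -0.0664]
 [ 0.4552  0.0307]
 [ 0.6384  0.0186]
 [ 0.5526  0.1151]] mean [0.5468 0.0245] opp mids [0.5467 0.0244] [0.5468 0.0247]
r [0.0912 0.0918 0.0918 0.0908]
seal 0.063 [0.539  0.0218 0.0626] 0.0023601362776778188 657
seal 0.063 [0.5389 0.0222 0.0626] 0.0014915763849456737 405
seal 0.053 [0.539  0.0211 0.0547] 0.0023388055494225615 437
seal 0.053 [0.5385 0.0206 0.0538] 0.0015725965424249048 236
```

View pics/zoom.png

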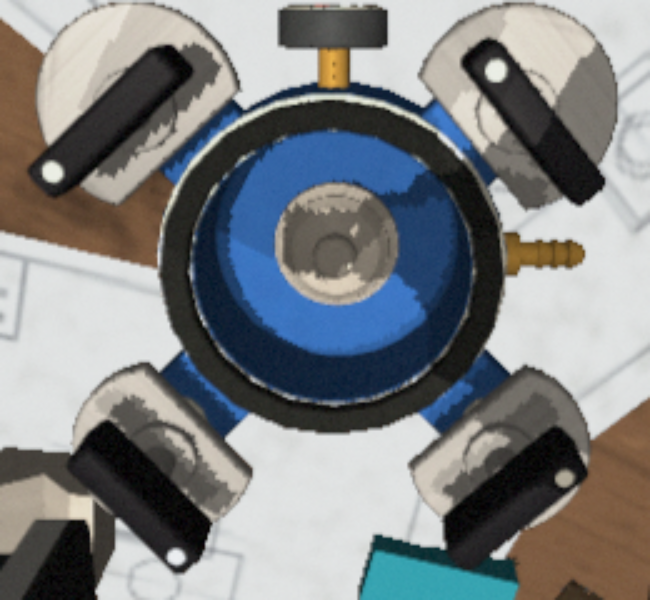

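```bash
python3 - <<'E'
from h import *
from scipy.optimize import least_squares
def circ(P):
    s=least_squares(lambda q:np.hypot(P[:,0]-q[0],P[:,1]-q[1])-q[2],[*P.mean(0),.06],loss='soft_l1',f_scale=.0005)
    return s.x,np.median(abs(s.fun))
d=np.load("w_pot.npz")
s=snapshot("top"); s2=snapshot("scene")
for nm,f,K,T,seed in [("wrist",d["f"],d["K"],d["T"],(303,206)),("top",s["frame"],s["mtx"],s["world_from_camera"],(398,214)),("scene",s2["frame"],s2["mtx"],s2["world_from_camera"],(376,207))]:
    f=f.astype(int); m=((f.max(2)<75)&(f[:,:,2]-f[:,:,0]<18))
    c=ray(seed,K,T,.068)[0,:2]
    R=T[:3,:3];
    def samp(P):
        q=(np.c_[P,np.full(len(P),.068)]-T[:3,3])@R@K.T; q=q[:,:2]/q[:,2:]; q=q.round().astype(int); return m[q[:,1],q[:,0]]
    for it in range(3):
        O,I=[],[]
        for a in np.linspace(0,2*np.pi,180,endpoint=False):
            rr=np.arange(.040,.076,.00025); L=c+np.outer(rr,[np.cos(a),np.sin(a)]); k=samp(L)
            i0=np.argmin(abs(rr-.058))
            if not k[i0]: continue
            j=i0
            while j<len(rr)-1 and k[j]: j+=1
            if rr[j]<.07: O.append(L[j])
            j=i0
            while j>0 and k[j]: j-=1
            if rr[j]>.046: I.append(L[j])
        so,eo=circ(np.array(O)); si,ei=circ(np.array(I)); c=(so[:2]+si[:2])/2
    print(nm,"outer",so,eo,len(O),"inner",si,ei,len(I))
# bars: black components near the knobs, cast at mid and top height
f=d["f"].astype(int);K,T=d["K"],d["T"]; m=((f.max(2)<45)&(np.ptp(f,axis=2)<18)).astype(np.uint8)
n,L,S,C=cv2.connectedComponentsWithStats(m)
for p in [(215,148),(385,148),(225,300),(375,298)]:
    j=L[p[1],p[0]]; v,u=np.nonzero(L==j); b=cv2.minAreaRect(np.c_[u,v].astype(np.float32)); 
    W=ray(cv2.boxPoints(b),K,T,.133)[:,:2]; e=[W[1]-W[0],W[2]-W[1]]; e=max(e,key=np.linalg.norm); print(p,S[j],W.mean(0),np.linalg.norm(W[1]-W[0]),np.linalg.norm(W[2]-W[1]),np.rad2deg(np.arctan2(e[1],e[0])))
E
```

```text
wrist outer [0.546  0.0246 0.0626] 0.0002510794625279582 180 inner [0.5453 0.0239 0.052 ] 0.00031612442317239045 180
top outer [0.5471 0.0273 0.0618] 0.0005458369331992619 177 inner [0.5455 0.0291 0.0526] 0.0007310690839220993 180
scene outer [0.5435 0.0283 0.0656] 0.0011832687069033287 135 inner [0.543  0.0302 0.0503] 0.0013285431752711498 136
(215, 148) [     0      0    640    480 241537] [0.5805 0.0612] 0.4041694150398218 0.418600332061494 43.571836013829554
(385, 148) [     0      0    640    480 241537] [0.5805 0.0612] 0.4041694150398218 0.418600332061494 43.571836013829554
(225, 300) [ 197  268   58   61 1452] [0.624  0.0007] 0.022650998512808135 0.05333951939771734 70.5391310136221
(375, 298) [ 348  271   57   57 1441] [0.5674 0.1039] 0.05538025603377456 0.02130464562587352 162.0581931204772
```

```bash
cat >> h.py <<'E'
from scipy.optimize import least_squares
def circ(P):
    s=least_squares(lambda q:np.hypot(P[:,0]-q[0],P[:,1]-q[1])-q[2],[*P.mean(0),.06],loss='soft_l1',f_scale=.0005)
    return s.x,np.median(abs(s.fun))
def seal(f,K,T,c,z=.068):
    f=f.astype(int); m=((f.max(2)<75)&(f[:,:,2]-f[:,:,0]<18))
    def samp(P):
        q=(np.c_[P,np.full(len(P),z)]-T[:3,3])@T[:3,:3]@K.T; q=(q[:,:2]/q[:,2:]).round().astype(int); return m[q[:,1],q[:,0]]
    rr=np.arange(.040,.076,.00025); i0=np.argmin(abs(rr-.058))
    for it in range(3):
        O,I=[],[]
        for a in np.linspace(0,2*np.pi,180,endpoint=False):
            L=c+np.outer(rr,[np.cos(a),np.sin(a)]); k=samp(L)
            if not k[i0]: continue
            o=np.nonzero(~k[i0:])[0]; i=np.nonzero(~k[:i0])[0]
            if len(o) and rr[i0+o[0]]<.07: O.append(L[i0+o[0]])
            if len(i) and rr[i[-1]]>.046: I.append(L[i[-1]])
        so,eo=circ(np.array(O)); si,ei=circ(np.array(I)); c=(so[:2]+si[:2])/2
    return c,so,si,len(O),len(I)
def cover(f,K,T,c,z=.018):
    g=cv2.cvtColor(f,cv2.COLOR_RGB2GRAY); v,u=np.nonzero(cv2.Canny(g,50,120)); P=ray(np.c_[u,v],K,T,z)[:,:2]
    for w in (.004,.002): r=np.hypot(*(P-c).T); Q=P[abs(r-.066)<w]; s,er=circ(Q); c=s[:2]
    n=c; q=(np.r_[c,.045]-T[:3,3])@T[:3,:3]@K.T; q=q[:2]/q[2]
    m=(g<70); v,u=np.nonzero(m); k=np.hypot(u-q[0],v-q[1])<50; H=ray(np.c_[u,v][k],K,T,.048)[:,:2].astype(np.float32)
    l=cv2.fitLine(H,cv2.DIST_HUBER,0,.001,.001).ravel()
    return s,er,len(Q),np.rad2deg(np.arctan2(l[1],l[0])),l[2:]
E
python3 - <<'E'
from h import *
reach([.555,.029,.27],down(np.deg2rad(29))); wait(.2)
f,K,T=wrist("w_pot2"); np.savez("w_pot2.npz",f=f,K=K,T=T)
print("pot",seal(f,K,T,np.array([.546,.025])),get_state()["clock"])
g=cv2.cvtColor(f,cv2.COLOR_RGB2GRAY);W=[]
for p in [(.5409,-.0664),(.4552,.0307),(.6384,.0186),(.5526,.1151)]:
    q=(np.r_[p,.133]-T[:3,3])@T[:3,:3]@K.T; x,y=(q[:2]/q[2]).astype(int)
    w=g[y-14:y+15,x-14:x+15]; n,L,S,C=cv2.connectedComponentsWithStats((w>120).astype(np.uint8))
    js=[j for j in range(1,n) if 20<S[j,4]<90]; j=min(js,key=lambda j:np.hypot(*(C[j]-14)),default=None)
    if j: W.append(ray(C[j]+[x-14,y-14],K,T,.133)[0,:2]); print(p,S[j,4],W[-1])
print(np.mean(W,0))
reach([.459,.375,.2],down(np.deg2rad(79))); wait(.2)
f,K,T=wrist("w_cov2"); np.savez("w_cov2.npz",f=f,K=K,T=T)
print("cover",cover(f,K,T,np.array([.459,.375])))
d=np.load("w_cov.npz");print("cover1",cover(d["f"],d["K"],d["T"],np.array([.459,.375])))
st=get_state();print(st["clock"],st["joint_pos"],st["eef_pos"])
E
```

```text
pot (array([0.5479, 0.0254]), array([0.5474, 0.0253, 0.0626]), array([0.5483, 0.0256, 0.0521]), 170, 180) 7.7333
(0.4552, 0.0307) 45 [0.4554 0.0309]
(0.6384, 0.0186) 73 [0.6385 0.0188]
(0.5526, 0.1151) 53 [0.5522 0.1153]
[0.5487 0.055 ]
cover (array([0.4593, 0.376 , 0.0654]), np.float64(0.00047564935836637984), 578, np.float32(75.893715), array([0.4616, 0.3883], dtype=float32))
cover1 (array([0.4592, 0.3755, 0.0654]), np.float64(0.0006001566795834634), 713, np.float32(76.27143), array([0.4593, 0.3775], dtype=float32))
9.35 [ 0.5763  0.4227  0.0687  1.2164 -0.0001  2.3409] [0.4597 0.3742 0.2002]
```

View pics/w_cov2.png

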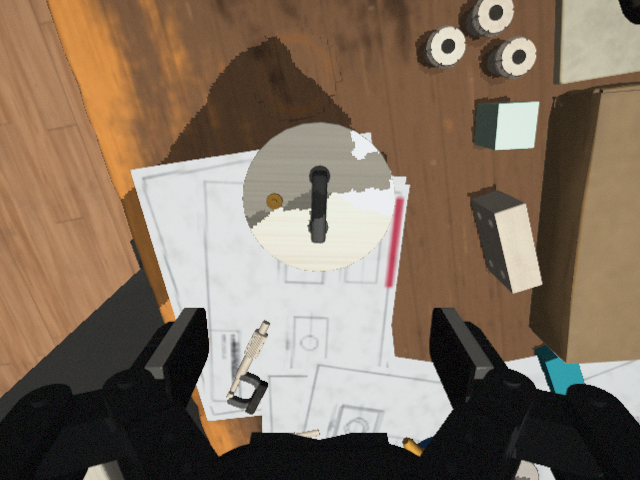

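```bash
python3 - <<'E'
from h import *
R=down(np.deg2rad(77))
move_straight([.4593,.3757,.06],R,rate=.2)
move_straight([.4593,.3757,.024],rate=.1,max_force=15)
print(get_state()["eef_pos"])
clamp(70); st=get_state(); print(st["finger_gap"],st["finger_force"],st["eef_pos"],st["clock"])
move_straight([.4593,.3757,.19],rate=.2)
st=get_state(); print(st["wrist_force"],st["finger_gap"],st["eef_pos"])
reach([.5468,.0247,.19],down(np.deg2rad(26.3))); wait(.3)
st=get_state(); print(st["clock"],st["eef_pos"],st["joint_pos"],st["tool_rot"])
f,K,T=wrist("held"); s=snapshot("scene"); cv2.imwrite("pics/held_s.png",s["frame"][120:300,280:480,::-1].repeat(3,0).repeat(3,1))
E
```

```text
[0.4596 0.3759 0.0245]
0.010331382319825316 68.73401999473572 [0.4598 0.3757 0.0244] 11.375
[-0.4467  0.3167 -8.9816] 0.010744239838595881 [0.458  0.3749 0.1878]
14.0167 [0.5468 0.0255 0.19  ] [-0.0693  0.3358 -0.0868  1.1482  0.0001  2.6118] [[ 0.8958  0.4444  0.    ]
 [ 0.4444 -0.8958  0.0001]
 [ 0.0001 -0.0001 -1.    ]]
```

View pics/held_s.png

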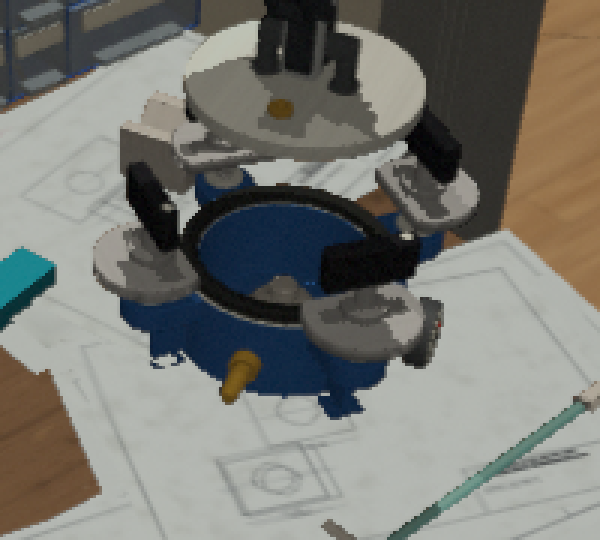

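View pics/held.png

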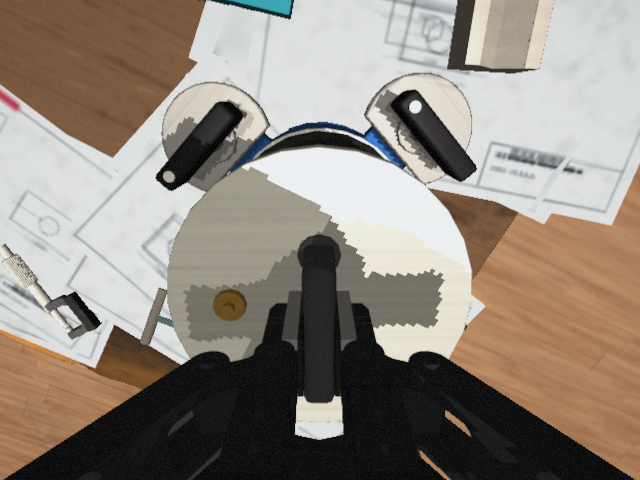

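```bash
python3 - <<'E'
from h import *
f,K,T=wrist()
print(cover(f,K,T,np.array([.5468,.0255]),z=.1835)[:3],get_state()["eef_pos"])
g=cv2.cvtColor(f,cv2.COLOR_RGB2GRAY); v,u=np.nonzero(cv2.Canny(g,50,120)); P=ray(np.c_[u,v],K,T,.1835)[:,:2]
P=P[v<345]; c=np.array([.5468,.0255])
for w in (.003,.0015,.001): r=np.hypot(*(P-c).T); Q=P[abs(r-.0657)<w]; s,e=circ(Q); c=s[:2]; print(s,e,len(Q))
E
```

```text
(array([0.5464, 0.0258, 0.0655]), np.float64(0.000621770312862667), 1286) [0.5468 0.025  0.19  ]
[0.5466 0.0257 0.0655] 0.0007229456931945183 1284
[0.5464 0.0256 0.0654] 0.00043766030818870316 1023
[0.5464 0.0256 0.0653] 0.0003132700351659301 873
```

```bash
python3 - <<'E'
from h import *
p=np.array([.5470,.0245])
print(move_straight([*p,.098],rate=.12,max_force=25)); print(get_state()["eef_pos"],get_state()["wrist_force"])
print(move_straight([*p,.0828],rate=.04,max_force=12)); st=get_state();print(st["eef_pos"],st["wrist_force"],st["clock"])
gripper_open(); st=get_state();print(st["eef_pos"],st["wrist_force"],st["clock"])
t=st["clock"]; move_straight([*p,.20],rate=.2); wait(.1)
f,K,T=wrist("placed"); print(cover(f,K,T,p,z=.0775)[:3],get_state()["clock"],t)
E
```

```text
False
[0.5478 0.0244 0.0988] [ 0.1132  0.6585 -7.2125]
False
[0.5476 0.0244 0.0835] [-0.4441  1.0007  0.3477] 15.6167
[0.547  0.0245 0.0828] [0.1768 0.2882 0.6844] 16.325
(array([0.5472, 0.0247, 0.0653]), np.float64(0.00033731135937115075), 773) 17.2083 16.325
```

View pics/placed.png

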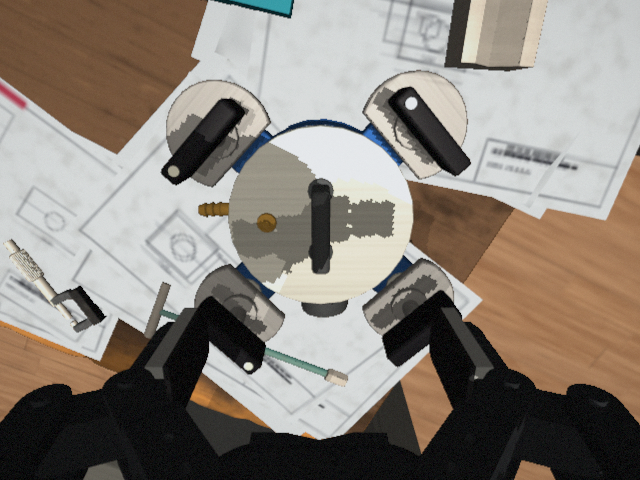

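```bash
cat >> h.py <<'E'
C=np.array([.5469,.0247]); PHI0=np.deg2rad(-18.7)
YAW0=[np.deg2rad(251.3),np.deg2rad(161.3),np.deg2rad(251.3),np.deg2rad(161.3)]
def knob(k,a0,a1):
    """turn knob k from joint angle a0 to a1 (clockwise)"""
    ph=PHI0+k*np.pi/2; p=C+.088*np.array([np.cos(ph),np.sin(ph)])
    z=lambda a:.103-.0026*min(a,1.9)
    R=down(YAW0[k]-a0)
    reach([*p,.150],R); q0=get_state()["joint_pos"]
    hit=move_straight([*p,z(a0)],R,rate=.15,max_force=20)
    clamp(60); g=get_state()
    q=solve_ik([*p,z(a1)],down(YAW0[k]-a1)); move_j(q); wait(.1); s=get_state()
    print(k,"hit",hit,"gap %.4f"%g["finger_gap"],"F",s["wrist_force"],"Mz",s["wrist_torque"],"dq",s["joint_pos"]-g["joint_pos"],"err",s["eef_pos"]-[*p,z(a1)],"yawerr %.3f"%((np.arctan2(s["tool_rot"][1,0],s["tool_rot"][0,0])-(YAW0[k]-a1)+np.pi)%(2*np.pi)-np.pi))
    gripper_open(); move_straight([*p,.150],rate=.25)
    print("clock",get_state()["clock"])
E
python3 - <<'E'
from h import *
knob(3,0,.96)
E
```

```text
3 hit False gap 0.0109 F [5.4516 8.8917 0.405 ] Mz [ 1.8539 -1.2315  0.0292] dq [ 0.0016  0.003  -0.0024 -0.0088  0.0066  0.96  ] err [0.0028 0.0027 0.0006] yawerr 0.002
clock 22.575
```

```bash
sed -i 's|    clamp(60); g=get_state()|    b=get_state(); clamp(60); g=get_state(); print("pre",b["eef_pos"]-[*p,z(a0)],"clamped",g["eef_pos"]-[*p,z(a0)],g["wrist_force"])|' h.py
python3 - <<'E'
from h import *
knob(1,0,.96)
f,K,T=wrist(); np.savez("k1.npz",f=f,K=K,T=T)
E
```

```text
pre [-0.0006 -0.0013 -0.0001] clamped [0.0003 0.0003 0.0004] [0.0998 0.1945 2.6288]
1 hit False gap 0.0110 F [-4.3727 -3.9702  6.9164] Mz [-0.6531  1.0507  0.0398] dq [-0.0008  0.0013 -0.0051 -0.0028 -0.0033  0.9605] err [-0.0016 -0.0014  0.0003] yawerr -0.001
clock 26.5167
```

```bash
sed -i 's|deg2rad(-18.7)|deg2rad(-16.9)|; s|251\.3|253.1|g; s|161\.3|163.1|g' h.py
python3 - <<'E'
from h import *
knob(2,0,.97)
E
```

```text
pre [-0.0003  0.     -0.    ] clamped [0.0008 0.0001 0.0006] [1.6035 0.3489 3.1853]
2 hit False gap 0.0113 F [ 4.3178 -2.3067  4.0763] Mz [-0.411  -0.7061 -0.0049] dq [-0.0003  0.0028 -0.0036 -0.0072 -0.001   0.9692] err [ 0.0013 -0.0004  0.0006] yawerr 0.000
clock 32.0583
```

```bash
sed -i 's|C+.088|C+.0872|' h.py
python3 - <<'E'
from h import *
knob(0,0,.97)
knob(3,.98,1.96)
E
```

```text
pre [-0.0009  0.0003  0.0001] clamped [ 0.0013 -0.0001  0.0007] [ 1.8856 -0.5609  2.2308]
0 hit False gap 0.0108 F [1.4324 2.6414 6.3443] Mz [ 0.6461 -0.417   0.0004] dq [ 0.0005  0.0015 -0.0043 -0.0047  0.0012  0.9689] err [0.0007 0.0006 0.0007] yawerr 0.001
clock 36.2583
pre [-0.0001  0.0002 -0.    ] clamped [0.001  0.0001 0.0005] [2.2735 1.7017 1.854 ]
3 hit False gap 0.0107 F [ 5.0639 -0.2755  2.5952] Mz [ 0.3416 -1.1054  1.3479] dq [ 0.0001  0.0022 -0.0028 -0.0065 -0.0004  0.9773] err [ 0.0018 -0.0001  0.0008] yawerr 0.003
clock 40.8083
```

```bash
python3 - <<'E'
from h import *
knob(1,.98,1.96)
knob(2,.97,1.96)
knob(0,.97,1.96)
ph=PHI0; p=C+.0872*np.array([np.cos(ph),np.sin(ph)])
reach([.50,.0,.25],down(YAW0[0]-1.9)); wait(.1)
f,K,T=wrist("final"); print(get_state()["clock"])
E
```

```text
pre [-0.0005 -0.0012 -0.    ] clamped [0.0005 0.0002 0.0004] [-0.0362  0.3271  1.5946]
1 hit False gap 0.0113 F [-1.5184  1.0896  6.1952] Mz [0.072  0.3638 1.2708] dq [ 0.0007  0.0015 -0.0039 -0.0043  0.0002  0.9767] err [-0.0003  0.0006  0.0006] yawerr 0.004
clock 44.7917
pre [-0.0002  0.      0.    ] clamped [ 0.0003 -0.0003  0.0004] [-2.0575 -1.5974  3.564 ]
2 hit False gap 0.0112 F [-2.5783 -2.7205  6.311 ] Mz [-0.5438  0.2001  1.2155] dq [ 0.0003  0.0022 -0.0037 -0.0059 -0.001   0.9868] err [ 0.0002 -0.0005  0.0005] yawerr 0.003
clock 50.325
pre [-0.0007  0.0003  0.0002] clamped [0.0001 0.0002 0.0005] [-0.8885  0.9707  3.04  ]
0 hit False gap 0.0108 F [-0.1639  6.0101  4.4284] Mz [1.1857 0.155  1.2536] dq [ 0.0011  0.0017 -0.0034 -0.0057  0.0024  0.9866] err [0.0005 0.0017 0.0006] yawerr 0.005
clock 54.5833
55.4333
```

View pics/final.png

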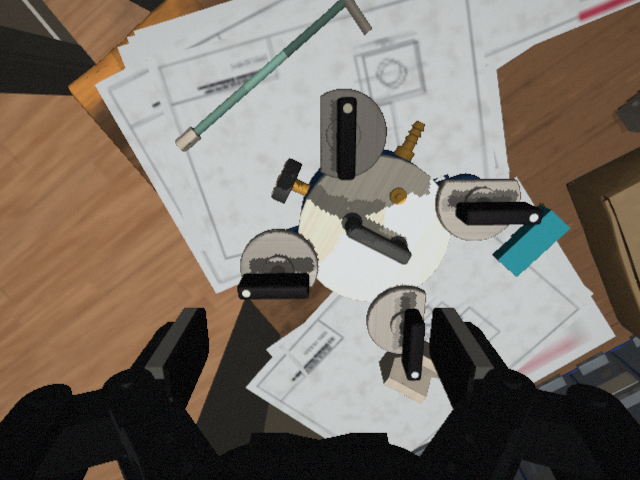

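The final picture shows the cover under all four dogs. The knob bars, near (345,135), (497,214), (275,290) and (412,345), have all turned by the same amount. Each one reached its stop, with about 1.25 N m felt at the wrist.

```bash
python3 -c "
from station import *
print(hand_in())"
```

```text
the job is handed in; nothing more can be done
None
```

The job is handed in at about 55 s: the cover is on the seal, and all four knobs were tightened crisscross in two passes, each to its stop; the tools were left alone.

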